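# Take the big bell sinker off its barbed cooling hook

### The job

Two cast bell sinkers hang by their stirrups on barbed hooks. Take the bigger one off its hook - raise it, tilt it and back it out over the barb - and stand it upright in the low wooden tray, setting it down without dropping it. Leave the smaller sinker hanging as it is.

Things in the scene. Friction and masses are not known exactly. Their poses are not given: they have to be found in the camera images.
- big_sinker_center (a point): Bigger sinker, 0.4-0.6 kg: lead bell 50 mm wide, 48 tall, under a steel stirrup 50 wide (y), 10 deep (x), 54 high, of 5 mm strip; 102 mm tall in all. Point: half-way up, 51 mm above the foot; z up. The stirrup's opening, 40 wide, 44 high, is centred 24 mm above the point, facing x. Grip from above across both legs (along y), a finger either side of the hook, 10 mm below the top.
- big_hook_seat (a point): Fixed barbed hook of the bigger sinker. Point: on the axis of its level 7 mm bar, where the stirrup's top hangs, 200 mm above the bench. x runs along the bar to the tip, roughly away from the robot; z up. The 14 mm post stands 45 mm behind, 7 mm higher than the axis. From 15 mm ahead the bar slopes up to the tip. Upright, the stirrup is too low to pass bar and barb at once.
- big_hook_tip (a point): Tip of that hook, 33 mm ahead of and above the seat (x, z alike). A 5 mm barb runs 12 mm back from it, rising 2.5 mm. Way off: raise until the bar is mid-opening; tilt 30-40 degrees, stirrup top leaning to the post, foot swinging out towards the tip; move out, then up the slope and over the tip, hook kept mid-opening (6-9 mm to spare), to 60 mm beyond. Nothing is over 6 mm higher than this point.
- small_sinker_center (a point): The smaller sinker, to be left hanging: the same shape with a bell 34 mm wide and 34 mm tall and a stirrup 36 mm wide; 88 mm tall in all. Point: its centre, half-way up. It hangs on an identical hook stand, left or right of the other one.
- tray_in (a point): Low wooden tray fixed on the bench to the robot's right: 190 by 150 mm outside (x, y), 28 mm tall, walls 8 mm thick, otherwise empty. Point: centre of its inner floor; z up, the walls rise about 20 mm above it.
There are look-alikes about, which are no part of the job. What is shaped like the part that bears big_sinker_center but pink or turquoise is not meant.

How it is judged:
On the way:
1. the bigger sinker is held in the gripper, off its hook and clear of the barb (distance between big_sinker_center and big_hook_seat above 0.09 m and contact force between big_sinker and the fingers above 1 N and contact force between big_sinker and big_hook below 0.1 N), for 0.1 s.
At the end, for the whole second after the job is handed in: The bigger sinker stands upright (within 10 degrees) and at rest on the floor of the tray, its whole foot inside the walls, released; the smaller sinker still hangs on its hook, within 30 mm of where it was (x of big_sinker_center in the frame of tray_in between -0.066 and 0.066 m and y of big_sinker_center in the frame of tray_in between -0.046 and 0.046 m and z of big_sinker_center in the frame of tray_in between 0.044 and 0.058 m and angle between big_sinker_center's own z axis and vertical below 0.17 rad and linear speed of big_sinker below 0.02 m/s and distance of small_sinker_center from where it was at the start of the episode below 0.03 m); the robot touches nothing.
It fails at once if the bigger sinker is dropped (let go and falling faster than 0.7 m/s, a fall of some 25 mm) (linear speed of big_sinker above 0.7 m/s and contact force between big_sinker and the fingers below 0.1 N).
It fails at once if the smaller sinker is knocked 50 mm or more from where it hung (distance of small_sinker_center from where it was at the start of the episode above 0.05 m).
It also fails if it takes over 45 s, if anything falls off the work surface, if the arm or the gripper's body presses on something with over 40 N, if the wrist force passes 120 N, or if a joint passes its speed limit or range.

### The arm

A 7-joint arm with a two-finger parallel gripper is mounted at the origin on the work surface. World frame = base frame: x ahead of the robot, y to its left, z up, the work surface at z = 0. Lengths are in m, angles in rad, forces in N, time in s.
With the tool pointing down it reaches from about 0.425 to 0.95 m from the base axis. Payload 4.7 kg.
Tool frame: the origin (TCP) lies between the finger pads; the fingertips stand 25 mm ahead of it and the grasp point (between the pads) lies 6 mm ahead of it; z points along the fingers, y is the line along which they close (so a half turn about z gives the same grasp; the last joint's range is limited). The gripper opens to 85 mm and grips with 20 to 120 N. Pads are 22 mm wide; open, the fingers measure 114 mm over their backs; the gripper's body (76 mm by 85 mm) begins 54 mm behind the grasp point. The pads swing forward as they close: fully open they stand 13 mm farther back than shut.
Start: joints at [-1.239, 0.469, -0.049, 1.532, 0.024, 1.141, -0.082], TCP at [0.238, 0.632, 0.256] pointing down, gripper open.
Joint ranges: [-2.59, 2.59], [-0.33, 1.99], [-1.39, 1.29], [0.1, 2.45], [-1.04, 4.18], [0.21, 1.99], [-2.66, 2.66]. Speed limits (rad/s): [2.57, 2.57, 3.14, 3.14, 3.14, 3.14, 3.14].

### API

Orientations are given as a 3x3 rotation matrix whose columns are the frame's x, y, z axes.
In Python, from rig import * gives the robot as it stands. Calls block until the motion is done:
- movep(position, orientation): joint-space move of the TCP to a pose.
- move_l(position, attitude=None, feed=0.15, until_force=None): straight line of the TCP; attitude=None keeps the orientation; feed is the mean speed in m/s. With until_force (N) it stops when the force on the tool has changed by that much, and returns True; else False.
- move_joints(angles): joint-space move.
- command_gripper(opening, newtons=None): finger opening in m; newtons is the grip in N (None keeps the last); returns when the fingers have stopped.
- sleep(seconds).
- inverse_kinematics(position, orientation): joint angles nearest the present ones, or None.
- sense(): the state.
- camera(name): name is "scene" or "top" or "wrist"; returns (picture, depth): 480x640x3 uint8, red, green, blue; 480x640 float32, m along the optical axis (not along the pixel's ray), 0 where there is no reading.
- camera_params(name): a dict with "K" (3x3 intrinsics, pixels), "position" and "rotation" of the camera in the world; the wrist camera has in their place "tool_from_camera" (4x4, takes a point from camera to tool coordinates, whose origin is the TCP and whose axes are the flange's). Camera axes: x right, y down, z forward; pixel columns grow to the right and rows downward; lengths in m; the calibration is good to about 2 mm. A picture is of the moment at which its call begins: read the wrist's pose just before it. camera_params takes no time and is no camera call.
A pose or a line that the arm cannot do raises Unreachable and nothing moves.
- finish_job(): hands the job in; it is judged then, once.
The state is a dict: "time_s": time; "joint_pos": joint angles; "qd": joint speeds; "joint_efforts": joint torques, N m; "position": TCP position; "tcp_rot": TCP orientation; "wrist_force": force on the tool from outside, world axes, zero at the start; "ft_torque": the same for the moment, N m; "finger_gap": finger opening in m; "gripper_force": force on a finger pad.
Only numpy, scipy, OpenCV 4.12 (cv2) and the standard library are available. Lean on these libraries where they do the work, as an engineer would, in place of code of your own. Each camera call takes 0.05 s, during which the arm holds its last target. There are 200 camera calls.

## Working session

There is one attempt and no reset: what is moved stays moved. The work goes in short steps, each a Python script; the robot and the scene stay as the last script left them, time stands still between calls to the robot, and variables do not carry over. Pictures are saved under pics/ and viewed, at most 10 in all, crops included, and the job is handed in when it is done.

```bash
ls; mkdir -p pics; python3 - <<'E'
from rig import *
import cv2, numpy as np
for n in ["scene","top"]:
    p,d=camera(n); cv2.imwrite(f"pics/{n}0.png",p[:,:,::-1]); np.savez(f"pics/{n}0.npz",p=p,d=d)
    c=camera_params(n); print(n,c["K"],c["position"],c["rotation"])
print(camera_params("wrist")); s=sense(); print(s["time_s"],s["position"],s["tcp_rot"])
E
```

```text
pics
scene [[612.62459551   0.         326.76357822]
 [  0.         612.62459551 246.15478472]
 [  0.           0.           1.        ]] [ 1.1882241  -0.19813345  1.17015211] [[ 0.27244178  0.77782149 -0.56636491]
 [ 0.96216684 -0.22221957  0.15764975]
 [-0.003234   -0.58788791 -0.80893594]]
top [[480.95933689   0.         319.57416617]
 [  0.         480.95933689 239.97954108]
 [  0.           0.           1.        ]] [0.40351537 0.00819867 1.15902264] [[ 0.01445878 -0.99420951  0.10648192]
 [-0.99976913 -0.01268195  0.01734496]
 [-0.01589412 -0.10670813 -0.99416334]]
{'K': array([[345.2380218 ,   0.        , 323.72015695],
       [  0.        , 345.2380218 , 239.09396937],
       [  0.        ,   0.        ,   1.        ]]), 'tool_from_camera': array([[-7.36434488e-04, -9.63372243e-01, -2.68166700e-01,
         6.87605976e-02],
       [ 9.99999701e-01, -7.72882594e-04,  3.03519049e-05,
         1.06768770e-03],
       [-2.36501558e-04, -2.68166598e-01,  9.63372524e-01,
        -1.18353340e-01],
       [ 0.00000000e+00,  0.00000000e+00,  0.00000000e+00,
         1.00000000e+00]])}
0.1 [0.23810748 0.63108186 0.25535649] [[-9.35616965e-01  3.53016362e-01 -5.85456746e-04]
 [ 3.53016842e-01  9.35615390e-01 -1.71806309e-03]
 [-5.87420407e-05 -1.81412507e-03 -9.99998353e-01]]
```

View pics/scene0.png

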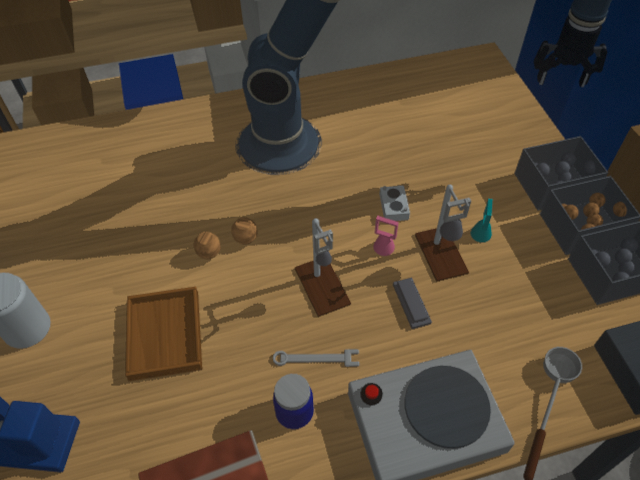

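View pics/top0.png

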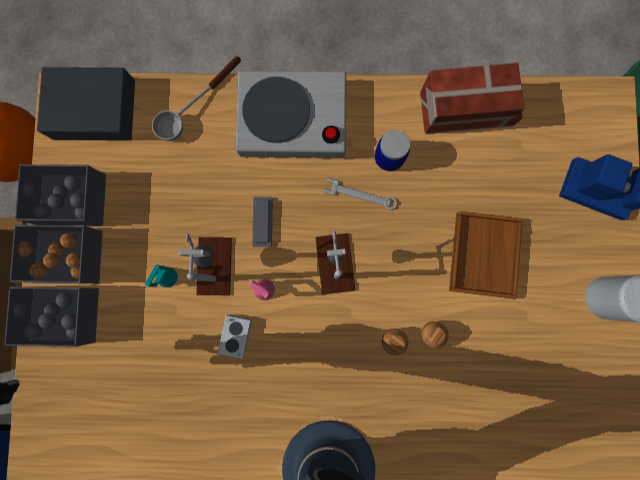

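```bash
python3 - <<'E'
import cv2, numpy as np
s=cv2.imread("pics/scene0.png"); t=cv2.imread("pics/top0.png")
a=cv2.resize(s[175:325,290:500],None,fx=3.8,fy=3.8,interpolation=3)[:560]
b=cv2.resize(t[220:310,140:360],(798,326),interpolation=3)
cv2.imwrite("pics/c1.png",a); cv2.imwrite("pics/c2.png",b)
E
```

```text
(no output)
```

View pics/c1.png

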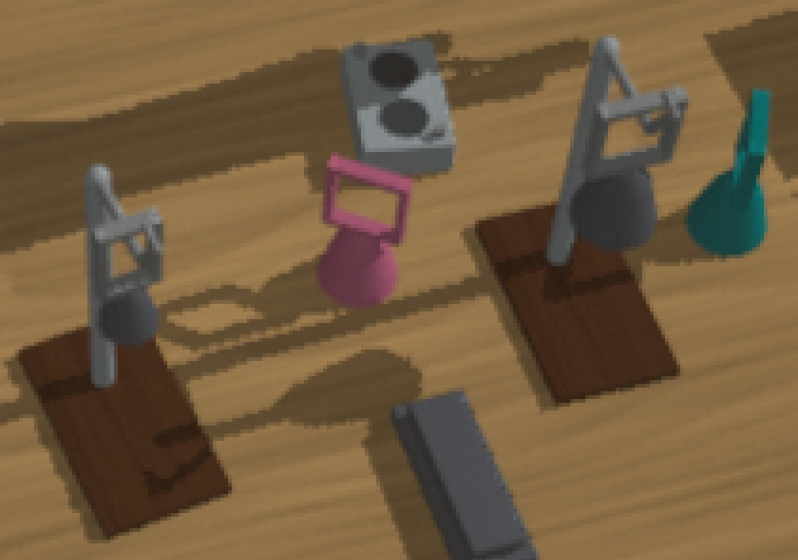

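View pics/c2.png

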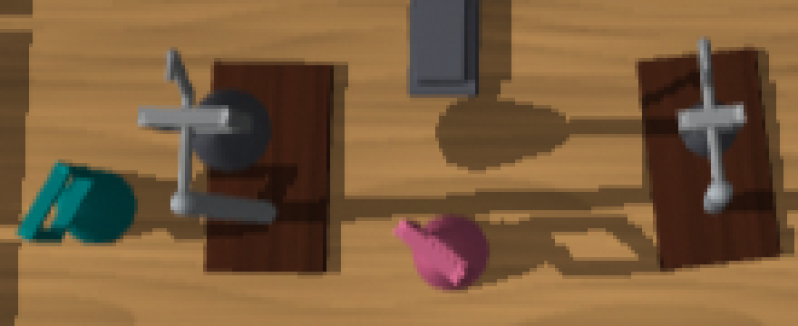

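Candidates (top view): grey left (203,255), grey right (335,250), turquoise (160,276), pink (262,289). The crop shows the left grey one has the wider stirrup and bell (88 vs 67 crop px) and hangs on a barbed hook, so it is the one wanted. Pink and turquoise stand on the bench.

```bash
cat > h.py <<'E'
from rig import *
import cv2, numpy as np
def cam(n,s=None):
    c=camera_params(n); K=c["K"]
    if n!="wrist": return K,np.array(c["rotation"]),np.array(c["position"])
    T=np.array(c["tool_from_camera"]); R=np.array(s["tcp_rot"])
    return K,R@T[:3,:3],R@T[:3,3]+np.array(s["position"])
def ray(C,u,v):
    K,R,p=C; d=R@np.linalg.solve(K,[u,v,1.]); return p,d          # point = p+depth*d
def onplane(C,u,v,z):
    p,d=ray(C,u,v); return p+d*(z-p[2])/d[2]
def tri(C1,a,C2,b):
    p,d=ray(C1,*a);q,e=ray(C2,*b)
    t=np.linalg.lstsq(np.c_[d,-e],q-p,rcond=None)[0]
    x,y=p+t[0]*d,q+t[1]*e; return (x+y)/2,np.linalg.norm(x-y)
def proj(C,X):
    K,R,p=C; c=K@(R.T@(np.array(X)-p)); return c[:2]/c[2]
def snap(name):
    s=sense(); C=cam("wrist",s); p,d=camera("wrist"); cv2.imwrite(f"pics/{name}.png",p[:,:,::-1])
    np.savez(f"pics/{name}.npz",p=p,d=d,K=C[0],R=C[1],t=C[2]); return C,p,d
def load(name):
    f=np.load(f"pics/{name}.npz"); return (f["K"],f["R"],f["t"]),f["p"],f["d"]
def Rz(a,tilt=0):   # tool y along hook y, tool x = -hook x; tilt leans gripper back towards post
    c,s=np.cos(a),np.sin(a); H=np.array([[c,-s,0],[s,c,0],[0,0,1]])
    t=np.array([[np.cos(tilt),0,-np.sin(tilt)],[0,1,0],[np.sin(tilt),0,np.cos(tilt)]])
    return H@t@np.diag([-1.,1,-1])
E
python3 - <<'E'
from h import *
np.set_printoptions(precision=4,suppress=True)
f=np.load("pics/top0.npz");C=cam("top");d=f["d"]
for n,u,v in [("tip",187.4,235.2),("post",189.6,276),("bar",190.7,252.5),("L",179.5,252.5),("R",201.5,252.5),("spost",338,274),("sbar",336,252.5)]:
    w=d[int(v)-1:int(v)+3,int(u)-1:int(u)+3]; z=w[w>0].min(); p,e=ray(C,u,v); print(n,p+z*e)
g=cv2.cvtColor(f["p"],cv2.COLOR_RGB2HSV)
print([onplane(C,u,v,.028) for u,v in [(456,212),(522,216),(519,299),(450,292)]], onplane(C,487,255,.008))
a=np.deg2rad(0)
for x,y,z in [(.45,.22,.36),(.45,.30,.36)]:
    print(inverse_kinematics([x,y,z],Rz(0)))
E
```

```text
tip [0.5081 0.2802 0.2388]
post [0.4303 0.2809 0.2095]
bar [0.4768 0.2803 0.2111]
L [0.4765 0.3027 0.2109]
R [0.4771 0.2588 0.2109]
spost [ 0.4383 -0.0125  0.2097]
sbar [ 0.4805 -0.0081  0.2115]
[array([ 0.5954, -0.2944,  0.028 ]), array([ 0.5877, -0.4494,  0.028 ]), array([ 0.3929, -0.4366,  0.028 ]), array([ 0.4067, -0.2775,  0.028 ])] [ 0.4959 -0.3717  0.008 ]
[-0.6377  0.0983  0.1081  1.7966 -0.0112  1.2473  1.0442]
[-0.6817  0.1712  0.0183  1.7106 -0.0033  1.2598  0.9081]
```

```bash
python3 - <<'E'
from h import *
movep([.45,.25,.38],Rz(0)); C,p,d=snap("w1")
move_l([.50,.31,.38]); snap("w2"); print(sense()["time_s"])
a=cv2.imread("pics/w1.png");b=cv2.imread("pics/w2.png")
cx=[]
for i,(n,im) in enumerate((("w1",a),("w2",b))):
    C,_,_=load(n); u,v=proj(C,[.475,.28,.2]).astype(int); print(n,u,v)
    x0,y0=max(u-65,0),max(v-85,0); print(x0,y0); cx.append(cv2.resize(im[y0:y0+145,x0:x0+130],(520,580),interpolation=3)[:, :398*1])
cv2.imwrite("pics/c3.png",np.hstack(cx))
E
```

```text
2.525
w1 354 250
289 165
w2 288 195
223 110
```

View pics/c3.png

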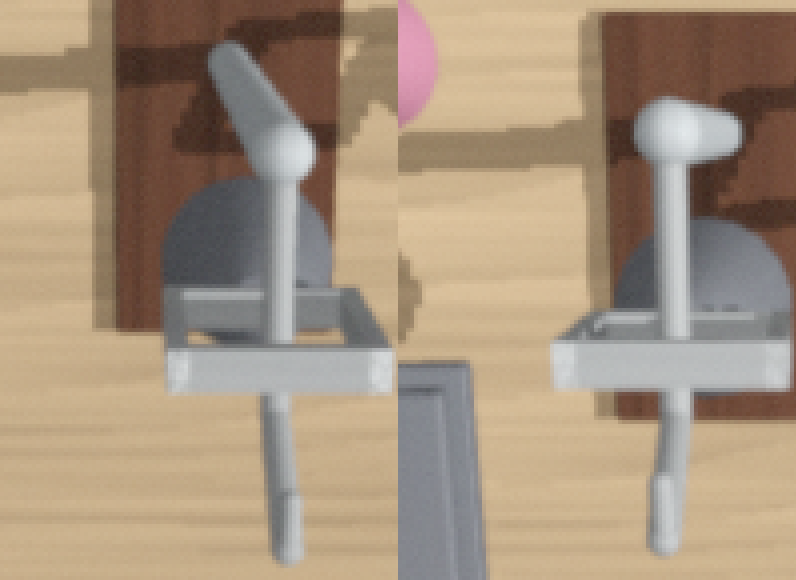

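```bash
python3 - <<'E'
from h import *
np.set_printoptions(precision=4,suppress=True)
C1,_,d1=load("w1");C2,_,d2=load("w2");Ct=cam("top")
P={"post":((287,153),(268,130)),"tip":((288,555),(267,545)),"nl":((167,350),(155,343)),"nr":((388,350),(391,343)),"fl":((168,391),(157,388)),"fr":((391,391),(391,389))}
Q={}
for k,(a,b) in P.items():
    a=np.array(a)/4+[289,165]; b=np.array(b)/4+[223,110]
    X,e=tri(C1,a-.5,C2,b-.5); Q[k]=X; print(k,X,e,"topcam px",proj(Ct,X))
m=(Q["nl"]+Q["nr"]+Q["fl"]+Q["fr"])/4; print("stirrup top",m,"width",Q["nl"]-Q["nr"],"depth",Q["fl"]-Q["nl"],"tip-post",Q["tip"]-Q["post"])
E
```

```text
post [0.4302 0.2833 0.207 ] 0.0004993607375929663 topcam px [188.735 276.036]
tip [0.5103 0.2834 0.234 ] 0.00016809893536534585 topcam px [186.5358 234.3599]
nl [0.4736 0.2583 0.208 ] 0.00010335028148231547 topcam px [202.0691 254.3486]
nr [0.4743 0.3077 0.2049] 0.0006983164802867299 topcam px [177.8483 253.7899]
fl [0.483  0.2585 0.2089] 0.0001228944700132125 topcam px [202.049  249.6353]
fr [0.4834 0.308  0.2077] 0.00024399760962804938 topcam px [177.4626 249.1638]
stirrup top [0.4786 0.2831 0.2074] width [-0.0007 -0.0495  0.0031] depth [0.0093 0.0002 0.0009] tip-post [0.08  0.    0.027]
```

```bash
cat >> h.py <<'E'
SEAT=np.array([.477,.2832,.2]); A=0.0
def pose(dx,dz,deg):      # TCP pose with opening centre at seat+(dx,dz)
    R=Rz(A,np.deg2rad(deg)); O=SEAT+np.array([dx*np.cos(A),dx*np.sin(A),dz]); return O-0.023*R[:,2],R
E
python3 - <<'E'
from h import *
np.set_printoptions(precision=3,suppress=True)
print(sense()["joint_pos"],Rz(0,.6)[:,2])
for F in (np.eye(3),np.diag([-1.,-1,1])):
  for w in [(.0016,-.0185,0),(0,0,0),(0,0,30),(0,0,36),(.015,0,36),(.033,.033,36),(.09,.075,36),(.09,.2,36),(.09,.2,0)]:
    p,R=pose(*w); q=inverse_kinematics(p,R@F); print(w,p,q)
  print(inverse_kinematics([.495,-.365,.40],Rz(0)@F),inverse_kinematics([.495,-.365,.106],Rz(0)@F))
E
```

```text
[-0.681  0.242  0.069  1.578 -0.017  1.323  0.96 ] [ 0.565  0.    -0.825]
(0.0016, -0.0185, 0) [0.479 0.283 0.205] [-0.658  0.327  0.06   1.88  -0.024  0.935  0.983]
(0, 0, 0) [0.477 0.283 0.223] [-0.661  0.305  0.06   1.864 -0.022  0.973  0.98 ]
(0, 0, 30) [0.465 0.283 0.22 ] [-0.869  0.162  0.06   2.169  0.733  0.556  0.176]
(0, 0, 36) [0.463 0.283 0.219] [-0.9    0.159  0.043  2.226  1.006  0.547 -0.118]
(0.015, 0, 36) [0.478 0.283 0.219] [-0.911  0.175  0.085  2.206  0.993  0.526 -0.082]
(0.033, 0.033, 36) [0.496 0.283 0.252] [-0.87   0.147  0.073  2.144  0.878  0.565  0.079]
(0.09, 0.075, 36) [0.553 0.283 0.294] [-0.846  0.166  0.145  2.008  0.709  0.588  0.338]
(0.09, 0.2, 36) [0.553 0.283 0.419] [-0.806  0.06   0.093  1.828  0.541  0.83   0.572]
(0.09, 0.2, 0) [0.567 0.283 0.423] [-0.608  0.309  0.108  1.396 -0.033  1.437  1.07 ]
[ 0.01   0.334  0.763  1.51  -0.233  1.39   2.359] [ 0.194  0.58   0.518  1.84  -0.38   0.82   2.475]
(0.0016, -0.0185, 0) [0.479 0.283 0.205] [-1.026  0.355  0.528  1.901 -0.218  0.942 -1.967]
(0, 0, 0) [0.477 0.283 0.223] [-1.027  0.329  0.522  1.884 -0.196  0.978 -1.989]
(0, 0, 30) [0.465 0.283 0.22 ] [-1.787  0.298  1.171  2.208  0.128  0.402 -2.369]
(0, 0, 36) [0.463 0.283 0.219] [-1.902  0.358  1.281  2.267  0.213  0.282 -2.487]
(0.015, 0, 36) [0.478 0.283 0.219] [-1.799  0.33   1.175  2.244  0.339  0.291 -2.595]
(0.033, 0.033, 36) [0.496 0.283 0.252] [-1.795  0.27   1.181  2.182  0.375  0.378 -2.578]
(0.09, 0.075, 36) [0.553 0.283 0.294] [-1.671  0.297  1.166  2.043  0.149  0.447 -2.285]
(0.09, 0.2, 36) [0.553 0.283 0.419] [-1.772  0.056  1.13   1.865  0.454  0.788 -2.474]
(0.09, 0.2, 0) [0.567 0.283 0.423] [-0.938  0.335  0.573  1.417 -0.181  1.442 -1.938]
[-0.063  0.359  0.879  1.514 -0.278  1.399 -0.738] [ 0.07   0.63   0.705  1.847 -0.527  0.86  -0.535]
```

```bash
python3 - <<'E'
from h import *
np.set_printoptions(precision=4,suppress=True)
g=np.array([.4786,.2832,.2045])
move_l(g+[0,0,.09],Rz(A),feed=.15)
print(move_l(g,feed=.06,until_force=8)); 
command_gripper(.03,110); s=sense(); print(s["time_s"],s["finger_gap"],s["gripper_force"],s["position"],s["wrist_force"])
p,R=pose(.0016,0,0)
move_l(p,feed=.03,until_force=15); s=sense(); print(s["position"],p,s["wrist_force"],s["ft_torque"])
snap("w3")
C,_,_=load("w3"); u=proj(C,[.4786,.2832,.22]); print(u)
E
```

```text
False
5.3833 0.04782063492610146 112.41191625595093 [0.4789 0.2836 0.2053] [-1.5014 -0.1408  6.4013]
[0.4784 0.2831 0.2228] [0.4786 0.2832 0.223 ] [-0.1633  0.2848 -3.2072] [-0.0146  0.0114  0.0541]
[320.6698 324.6184]
```

View pics/w3.png

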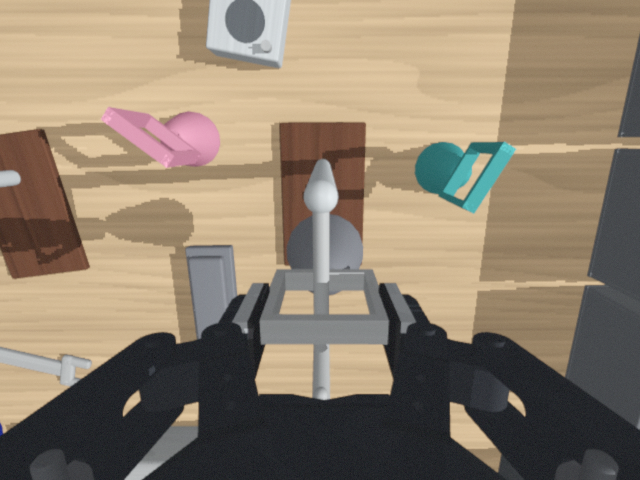

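The sinker is gripped across both legs (px 262–388, row 325), with the bar through the opening at column 321. Next I check the height, then tilt.

```bash
cat >> h.py <<'E'
def topinfo(C,d,px=((285,325),(295,330),(350,330),(360,325))):
    return np.array([ (lambda pe: pe[0]+pe[1]*d[v,u])(ray(C,u,v)) for u,v in px])
E
python3 - <<'E'
from h import *
np.set_printoptions(precision=4,suppress=True)
C,p,d=load("w3"); X=topinfo(C,d); print(X.mean(0), "expect z",sense()["position"][2]-.006+.010)
s=sense(); R0=np.array(s["tcp_rot"]); off=R0.T@(X.mean(0)-s["position"]); print("top in tool",off)
ok=abs(X.mean(0)[2]-(s["position"][2]+.004))<.006
if ok:
    for w in [(0,0,0),(0,0,12),(0,0,24),(0,0,35)]:
        q,R=pose(*w); hit=move_l(q,R,feed=.03 if w[2] else .02,until_force=15); s=sense(); print(w,hit,s["position"]-q,s["wrist_force"],s["ft_torque"])
        if hit: break
    C,p,d=snap("w4"); s=sense(); X=topinfo(C,d); print("top in tool",np.array(s["tcp_rot"]).T@(X.mean(0)-s["position"]),s["time_s"],s["finger_gap"])
E
```

```text
[0.4763 0.2839 0.2263] expect z 0.22676503520979877
top in tool [ 0.0022  0.0009 -0.0035]
(0, 0, 0) False [-0.0002 -0.     -0.0001] [-0.1834  0.2795 -3.9456] [ 0.0102 -0.03    0.0081]
(0, 0, 12) False [-0.001   0.0003  0.0001] [ 0.2854  0.0013 -3.2786] [0.0089 0.3853 0.0094]
(0, 0, 24) False [0.001  0.0001 0.0003] [ 0.2684  0.2446 -3.783 ] [0.0546 0.8265 0.0554]
(0, 0, 35) False [0.0012 0.0002 0.0006] [ 0.3495 -0.2988 -2.9695] [ 0.0085  1.1854 -0.0042]
top in tool [ 0.0022  0.0008 -0.0041] 7.9167 0.04777324625449047
```

View pics/w4.png

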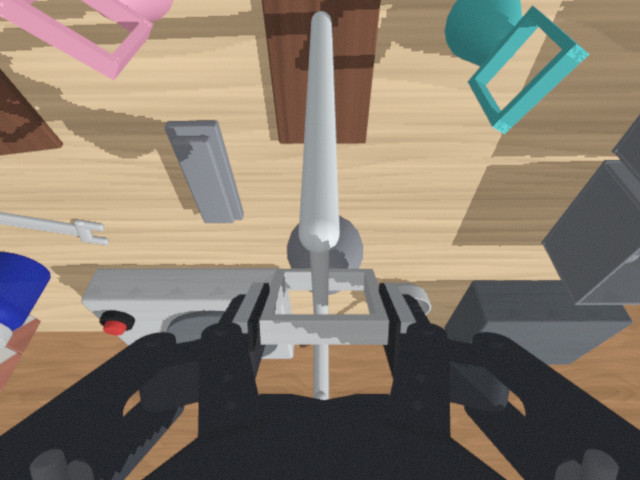

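```bash
python3 - <<'E'
from h import *
np.set_printoptions(precision=4,suppress=True)
ws=[(.008,.001),(.0145,.0025),(.024,.0175),(.033,.034),(.043,.045),(.09,.078)]
for x,z in ws:
    q,R=pose(x,z,35); hit=move_l(q,R,feed=.03 if x<.05 else .06,until_force=12); s=sense(); print((x,z),hit,s["position"]-q,s["wrist_force"],s["ft_torque"][1])
    if hit: break
C,p,d=snap("w5"); X=topinfo(C,d); print("top in tool",np.array(s["tcp_rot"]).T@(X.mean(0)-s["position"]),s["time_s"],s["finger_gap"])
E
```

```text
(0.008, 0.001) False [ 0.0004 -0.0002  0.0001] [ 0.2878  0.5676 -4.7859] 1.2647829151510503
(0.0145, 0.0025) False [ 0.0002 -0.      0.0001] [ 0.1599 -0.3054 -3.9532] 1.316145810577117
(0.024, 0.0175) False [-0.0001 -0.0001 -0.0001] [ 0.7416 -0.2934 -4.4891] 1.2441173564540386
(0.033, 0.034) False [-0.0001 -0.0001 -0.0001] [ 0.1156 -0.0058 -3.6989] 1.2362848806453208
(0.043, 0.045) False [-0.     -0.0001 -0.0001] [-0.3334 -0.4986 -3.9423] 1.1856761550962114
(0.09, 0.078) False [-0.0005 -0.     -0.0005] [ 0.1025  0.839  -3.2611] 1.2770676548318016
top in tool [ 0.0017  0.0008 -0.0036] 11.975 0.04808484868299718
```

```bash
python3 - <<'E'
from h import *
np.set_printoptions(precision=4,suppress=True)
q,R=pose(.09,.2,35); move_l(q,R,feed=.12)
q,R=pose(.11,.2,0); move_l(q,R,feed=.1)
for a in (-.7,0,.7): print(a,inverse_kinematics([.48,-.28,.43],Rz(a)),inverse_kinematics([.495,-.365,.106],Rz(a)))
a=0
move_l([.50,-.24,.43],Rz(a),feed=.2); snap("t1"); 
move_l([.46,-.34,.43],Rz(a),feed=.2); C,p,d=snap("t2"); s=sense(); print(s["time_s"],s["finger_gap"],s["wrist_force"])
a=cv2.resize(cv2.imread("pics/t1.png"),(400,300));b=cv2.resize(cv2.imread("pics/t2.png"),(400,300)); 
cv2.imwrite("pics/c6.png",np.hstack([a,b]))
E
```

```text
-0.7 [-0.2249  0.1971  0.8253  1.5935 -0.1461  1.4151  1.4843] [ 0.1189  0.6074  0.6296  1.8446 -0.4674  0.8418  1.8532]
0 [-0.162   0.1872  0.7432  1.5908 -0.1278  1.4135  2.1633] [ 0.1625  0.5907  0.5641  1.8421 -0.416   0.8284  2.5073]
0.7 [ 0.8086  0.1977 -0.4301  1.5392  0.0829  1.4228  2.6444] [ 0.8791  0.5738 -0.4288  1.7975  0.3089  0.8368  2.5727]
17.6583 0.04776543701920669 [ 0.4573  0.3998 -4.2038]
```

View pics/c6.png

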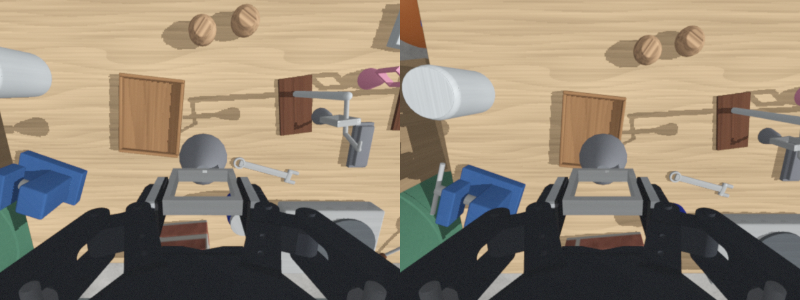

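```bash
python3 - <<'E'
from h import *
np.set_printoptions(precision=4,suppress=True)
C1,_,d1=load("t1");C2,_,d2=load("t2")
P=[((119,73),(161,91)),((185,81),(226,97)),((113,149),(159,160))]
for a,b in P:
    a=np.array(a)/.625;b=np.array(b)/.625; print(tri(C1,a,C2,b),onplane(C1,*a,.028),onplane(C2,*b,.028))
a=np.array((178,157))/.625; print("c4",onplane(C1,*a,.028))
for (u,v) in [(135,100),(155,100),(150,125)]:
    U,V=int(u/.625),int(v/.625); p,e=ray(C1,U,V); print("floor",p+e*np.median(d1[V-3:V+4,U-3:U+4]))
# depth map -> rim height extent
v,u=np.mgrid[90:260:1,160:310:1]; K,R,p=C1
W=((R@np.linalg.inv(K))@np.stack([u.ravel(),v.ravel(),np.ones(u.size)])*d1[v,u].ravel()).T+p
m=(W[:,2]>.02)&(W[:,2]<.036)&(W[:,0]<.6)&(W[:,1]<-.26); r=cv2.minAreaRect((W[m,:2]*1000).astype(np.float32)); print("rim",r,np.median(W[m,2]),m.sum())
E
```

```text
(array([ 0.3956, -0.4366,  0.0045]), np.float64(0.0022797846698322235)) [ 0.3962 -0.4276  0.028 ] [ 0.3965 -0.4328  0.028 ]
(array([ 0.4117, -0.279 ,  0.0048]), np.float64(0.002101164702973671)) [ 0.4135 -0.2776  0.028 ] [ 0.4099 -0.2812  0.028 ]
(array([ 0.5564, -0.4385,  0.0749]), np.float64(0.012841993795641066)) [ 0.5758 -0.4611  0.028 ] [ 0.5654 -0.4464  0.028 ]
c4 [ 0.5967 -0.2992  0.028 ]
floor [ 0.4571 -0.402   0.0088]
floor [ 0.457  -0.3531  0.0092]
floor [ 0.5184 -0.3693  0.0088]
rim ((497.7403259277344, -364.9834289550781), (150.36122131347656, 190.9019012451172), 83.70404815673828) 0.02818430936584837 2571
```

```bash
python3 - <<'E'
from h import *
np.set_printoptions(precision=4,suppress=True)
x,y=.497,-.365; R=Rz(0)
move_l([x,y,.40],R,feed=.15); move_l([x,y,.16],feed=.12); move_l([x,y,.115],feed=.05)
hit=move_l([x,y,.101],feed=.012,until_force=5); s=sense(); print(hit,s["position"],s["wrist_force"],s["ft_torque"],s["time_s"])
if hit:
    command_gripper(.06,20); s=sense(); print(s["finger_gap"],s["wrist_force"])
    command_gripper(.085); move_l([x,y,.20],feed=.08); move_l([x-.0,y,.28],feed=.15)
    C,p,d=snap("e1"); print(sense()["time_s"])
E
```

```text
True [ 0.497  -0.3649  0.1072] [-0.4509  0.3979  5.2688] [-0.0375  0.0811 -0.0581] 22.0833
0.06002586156620637 [ 0.4215  0.6536 -0.5881]
24.8
```

View pics/e1.png

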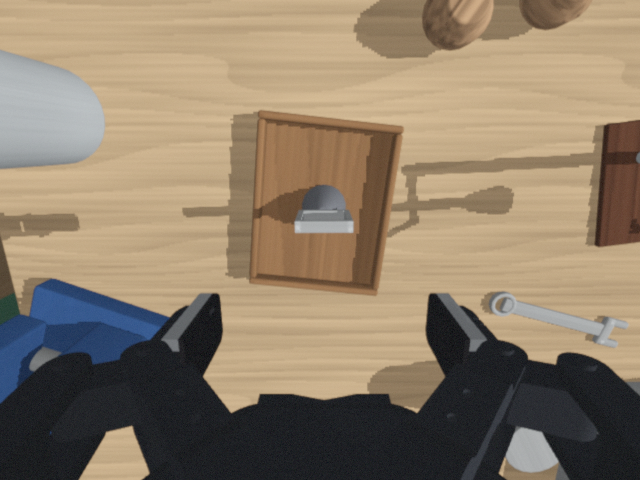

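The sinker stands upright in the middle of the tray, with its stirrup at (323,222), released. The gripper is clear.

```bash
python3 - <<'E'
from h import *
print(finish_job())
E
```

```text
the job is handed in; nothing more can be done
None
```

The bigger sinker came off its hook cleanly and now stands released and upright in the tray; I never touched the smaller one, though I took no final picture of it. The job is handed in at about 25 s of robot time, and no verdict came back.

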